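Refill the sanitizer crate at the library desk

ROBOT

A 6-joint arm with a two-finger parallel gripper is mounted at the origin on the work surface. World frame = base frame: x ahead of the robot, y to its left, z up, the work surface at z = 0. Lengths are in mm, angles in degrees, forces in N, time in s.
With the tool pointing down it reaches from about 350 to 850 mm from the base axis. Payload 8.1 kg.
Tool frame: the origin (TCP) lies on the mounting face of the last link; the fingertips stand 173 mm ahead of it and the grasp point (between the pads) lies 155 mm ahead of it; z points along the fingers, y is the direction in which the jaws open and shut (so a half turn about z gives the same grasp; the last joint's range is limited). The gripper opens to 85 mm and grips with 20 to 120 N. Pads are 22 mm wide; open, the fingers measure 114 mm over their backs; the gripper's body (76 mm by 85 mm) begins 54 mm behind the grasp point. The pads swing forward as they close: fully open they stand 13 mm farther back than shut.
Start: joints at [-82.128, 7.471, 85.268, -0, 87.261, -4.893], TCP at [132.597, -585.171, 404.692] pointing down, gripper open.
Joint ranges: [-169.43, 169.43], [-51.17, 129.36], [1.28, 143.12], [-76.62, 256.62], [0, 156.53], [-152.29, 152.29]. Speed limits (degrees/s): [136.94, 136.94, 159.86, 180, 180, 180].

INTERFACE

Orientations are given as [roll, pitch, yaw] about the fixed x, y, z axes, in that order (R = Rz(yaw) Ry(pitch) Rx(roll)).
In Python, from bench import * gives the robot as it stands.
- The arm moves only by the tool arm_command, never from a script. Its argument "plan" is a list of rows, each an object of numbers: "jaw": the closure, from 0 (fully open) to 1 (shut); "dx", "dy", "dz": the shift along the tool's x, y, z in mm; "wx", "wy", "wz": the turn, a rotation vector about the tool's x, y, z in rad. A call has 1 to 12 rows; each row is the pose to reach, as a shift and turn from the pose commanded when the call began, along the tool's axes at that moment; what a row does not reach only later rows make up. A row lasts 1/10 s, in which the tool goes at most 50 mm and 8.59 degrees, less where a joint would pass 70% of its speed; a pose out of reach is approached as far as the arm can. A call with a gripper value outside its range is refused whole. The fingers move at their own pace and stop on an object; "squeeze" is the grip in N (left out, the last holds). Time passes only in rows, so rows that repeat a pose let the fingers close. It gives the time, the measured TCP pose, the force and the opening at its end, in the units of the state.
- sense(): the state, without advancing time (a new reading comes with each control period).
- snapshot(name): name is "scene" or "top"; returns a dict with "pixels" (480x640x3 uint8, red, green, blue), "fx", "fy", "cx", "cy" (pixels), "k1" (the pictures are not rectified: a ray, as slopes to the right and down, at radius r is drawn at 1 + k1 r^2 times it, then the intrinsics apply), "extrinsics" (4x4, takes a point from camera to world coordinates). Camera axes: x right, y up, looking along -z (the intrinsics and any distortion apply to the point x, -y, -z); pixel columns grow to the right and rows downward; lengths in mm; the calibration is good to about 2 mm. A picture is of the moment at which its call begins. There is no depth.
- hand_in(): hands the job in, once; it reports no verdict.
Trained networks look in the newest picture that a camera, given by its name, has taken for a name from the list of things; names that differ only in an ending like _2 or _b are one class to them, and where a whole thing is asked for, a point or a joint stands for the part that bears it (a point fixed in the world has none). Each returns a list of dicts, best first, with "score" (0 to 1); they miss things now and then, are a little off and sometimes report something else, mostly with a low value. They report only what shows in the picture. A call takes as long as a camera call. They do not tell look-alikes from the thing itself.
- recognise(camera, target): "box" ([left, top, width, height] in pixels, round what is visible of it).
- pinpoint(camera, target): "pixel" ([column, row] in pixels: a listed point, or the origin of a listed thing).
The state is a dict: "time": time; "joint_pos": joint angles; "qd": joint speeds; "joint_efforts": joint torques, N m; "tool_pos": TCP position; "tcp_rot": TCP orientation; "ft_force": force on the tool from outside, world axes, zero at the start; "wrist_torque": the same for the moment, N m; "finger_gap": finger opening in mm.
Only numpy, scipy, OpenCV 4.12 (cv2) and the standard library are available. Lean on these libraries where they do the work, as an engineer would, in place of code of your own. Each camera call takes 0.05 s, during which the arm holds its last target.

TASK

Two blue-capped sanitizer bottles are standing loose on the library desk: lower each of them, without dropping or tipping it, through an opening in the covered crate's top into an empty cell, so that all three cells hold one upright bottle standing on the cell's floor. Leave the bottle that is already in the crate in its cell; the yellow glue bottle and the other desk things do not belong in the crate.

Things in the scene. Friction and masses are not known exactly. Their poses are not given: they have to be found in the camera images.
- crate: Red crate with grey cover, fixed, 108 (x) by 300 (y) by 90 mm high. Origin: centre of underside; y along its length, z up. Three cells centred at x = 0, y = -95, 0, +95 mm, one of them (any) already taken. Cover top 90 mm up, with a round 72 mm opening over the middle of each cell; cell floors (thin dark pad) 6 mm above the desk.
- standing: White sanitizer bottle, blue band, blue cylindrical cap; 150 mm tall, 0.15-0.31 kg. Body 50 mm across up to 98 mm; cap 32 mm across, from 112 to 150 mm above the foot. Origin: centre of underside; z up; yaw means nothing. Already stands in one of the three cells, on its floor; its top is 156 mm above the desk.
- bottle_a: White sanitizer bottle, blue band, blue cylindrical cap; 150 mm tall, 0.15-0.31 kg. Body 50 mm across up to 98 mm; cap 32 mm across, from 112 to 150 mm above the foot. Origin: centre of underside; z up; yaw means nothing. Loose on the desk right of the crate, to be loaded. A yellow glue bottle (48 mm across, 122 mm tall, orange nozzle) stands near, 80 mm or more off, middle to middle.
- bottle_b: White sanitizer bottle, blue band, blue cylindrical cap; 150 mm tall, 0.15-0.31 kg. Body 50 mm across up to 98 mm; cap 32 mm across, from 112 to 150 mm above the foot. Origin: centre of underside; z up; yaw means nothing. Loose on the desk right of the crate, to be loaded; as bottle_a, and either may go into either empty cell.
Things that resemble listed ones, but are neither listed nor needed, are in the scene too. What is shaped like the bottle_a but green is not meant. Leave any purple or turquoise look-alike of the bottle_b alone.

How it is judged:
By the outcome, as a careful person would: the job done as asked, in the order asked, and still so for the second after the job is handed in, with the robot touching nothing.
It also fails if it takes over 64 s, if anything falls off the work surface, if the arm or the gripper's body presses on something with over 40 N, if the wrist force passes 120 N, or if a joint passes its speed limit or range.

## Working session

There is one attempt and no reset: what is moved stays moved. The work goes in short steps, Python scripts to look and compute and a tool call to move; the robot and the scene stay as the last step left them, time stands still between calls to the robot, and variables do not carry over. Pictures are saved under pics/ and viewed, and the job is handed in when it is done.

Besides the shell and the picture viewer there is one more tool, called after ">>>" as name([rows], argument=value, ...), one row to a line, values as JSON. arm_command: Moves the arm, as the interface text tells. Its arguments: {"type":"object","properties":{"plan":{"type":"array"},"squeeze":{"type":"number"}},"required":["plan"]}

```bash
mkdir -p pics; ls; cat > h.py <<'E'
from bench import *
import numpy as np, cv2
def snap(cam,name):
    s=snapshot(cam); cv2.imwrite(f'pics/{name}.png',cv2.cvtColor(np.asarray(s['pixels'],dtype=np.uint8),cv2.COLOR_RGB2BGR))
    np.savez(f'pics/{name}.npz',**{k:np.asarray(v) for k,v in s.items()}); return s
def ray(s,px):
    K=np.array([[s['fx'],0,s['cx']],[0,s['fy'],s['cy']],[0,0,1]],float)
    # invert x_d = x(1+k1 r^2)
    u=cv2.undistortPoints(np.array([[px]],float),K,np.array([float(s['k1']),0,0,0]))[0,0]
    E=np.array(s['extrinsics']); d=E[:3,:3]@np.array([u[0],-u[1],-1]); return E[:3,3],d/np.linalg.norm(d)
def onz(s,px,z):
    o,d=ray(s,px); return o+d*(z-o[2])/d[2]
def proj(s,P):
    E=np.array(s['extrinsics']); p=E[:3,:3].T@(np.asarray(P,float)-E[:3,3]); x=p[0]/-p[2]; y=-p[1]/-p[2]; k=1+float(s['k1'])*(x*x+y*y)
    return np.array([s['fx']*x*k+s['cx'],s['fy']*y*k+s['cy']])
def tri(s1,p1,s2,p2):
    A=[];b=[]
    A=np.zeros((3,3));b=np.zeros(3)
    rs=[ray(s1,p1),ray(s2,p2)]
    for o,d in rs:
        M=np.eye(3)-np.outer(d,d);A+=M;b+=M@o
    X=np.linalg.solve(A,b)
    return X,[np.linalg.norm((np.eye(3)-np.outer(d,d))@(X-o)) for o,d in rs]
E
python3 - <<'E'
from h import *
for c in('scene','top'):
    s=snap(c,c+'0'); print(c,s['fx'],s['cx'],s['k1'],np.round(s['extrinsics'],3).tolist())
    for t in('crate','standing','bottle_a'):
        print(t,[(np.round(d['box']).tolist(),round(d['score'],2)) for d in recognise(c,t)],[(np.round(d['pixel'],1).tolist(),round(d['score'],2)) for d in pinpoint(c,t)])
print(sense())
E
```

```text
pics
scene 497.9580648408555 318.2637275171229 -0.052901384320724096 [[-0.63, -0.652, 0.422, 837.4], [0.776, -0.524, 0.35, 234.687], [-0.007, 0.548, 0.836, 763.156], [0.0, 0.0, 0.0, 1.0]]
crate [([302.0, 248.0, 190.0, 205.0], 0.56)] [([384.2, 355.6], 0.72)]
standing [([371.0, 301.0, 38.0, 57.0], 0.75)] [([383.6, 350.0], 0.86)]
bottle_a [([299.0, 120.0, 28.0, 68.0], 0.97), ([125.0, 162.0, 51.0, 73.0], 0.85), ([246.0, 149.0, 30.0, 72.0], 0.8), ([148.0, 119.0, 33.0, 71.0], 0.78), ([183.0, 138.0, 38.0, 73.0], 0.6)] [([206.4, 200.5], 0.97), ([174.7, 176.9], 0.97), ([265.0, 209.8], 0.74), ([294.6, 244.6], 0.61)]
top 603.1961841402556 321.0687297286458 0.05875637965365663 [[0.028, 0.984, -0.177, 295.36], [-1.0, 0.03, 0.008, -55.056], [0.014, 0.177, 0.984, 1163.886], [0.0, 0.0, 0.0, 1.0]]
crate [([128.0, 148.0, 176.0, 102.0], 0.78)] [([219.5, 207.2], 0.94)]
standing [([202.0, 177.0, 31.0, 40.0], 0.72)] [([223.9, 205.2], 0.77), ([451.2, 233.9], 0.68)]
bottle_a [([386.0, 240.0, 30.0, 37.0], 0.96), ([333.0, 218.0, 32.0, 37.0], 0.95), ([455.0, 159.0, 42.0, 42.0], 0.93), ([485.0, 208.0, 47.0, 36.
[... 168 characters left out ...]
], 0.63), ([501.1, 232.7], 0.62)]
{'time': 0.7, 'joint_pos': array([-8.21264550e+01,  7.46827346e+00,  8.52666653e+01, -1.10862387e-03,
        8.72613420e+01, -4.89372540e+00]), 'qd': array([ 0.1047509 , -0.00349137,  0.1029463 , -0.07759088,  0.07468914,
        0.0586058 ]), 'joint_efforts': array([-1.49405327e-05, -5.69145262e+01, -5.00753081e+01, -3.75640011e-04,
        9.93802532e-04,  4.53960854e-05]), 'tool_pos': array([ 132.60698462, -585.16840962,  404.73329278]), 'tcp_rot': array([1.79996389e+02, 1.42060259e-03, 1.27673233e+01]), 'ft_force': array([1.16955976, 0.62367031, 0.72841966]), 'wrist_torque': array([ 0.05010491, -0.01989783, -0.00580339]), 'finger_gap': 85.3228761404106}
```

View pics/scene0.png

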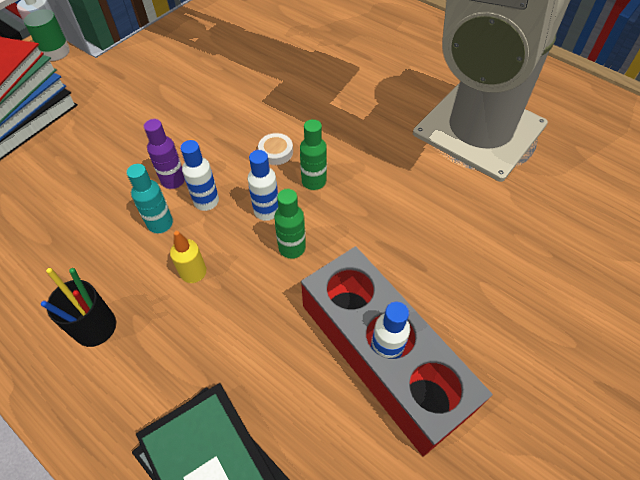

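View pics/top0.png

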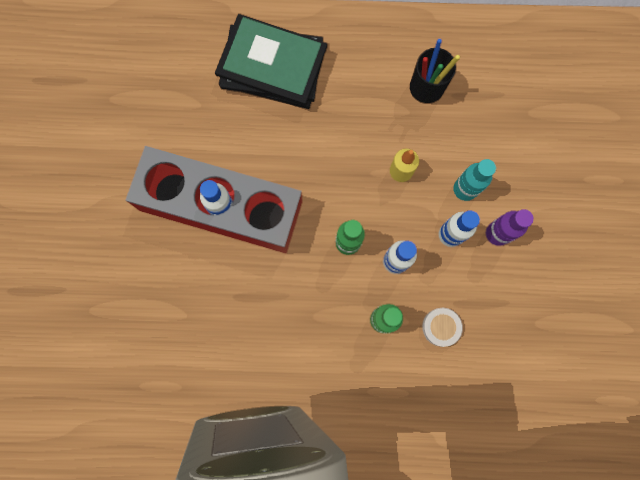

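The scene view shows the blue-capped bottles at cap pixels (191,148) and (259,158). In the top view they are at (468,221) and (405,251).

Things that could be mistaken for them, in top-view pixels:
- green bottles at (350,230) and (392,317)
- turquoise bottle at (486,168)
- purple bottle at (522,219)
- yellow glue bottle at (405,165)
- the crated blue bottle at (210,190), which stays where it is

By the description I choose the two white bottles with blue caps outside the crate. I'll check that in close crops and measure.

```bash
python3 - <<'E'
import cv2,numpy as np
a=cv2.imread('pics/top0.png');b=cv2.imread('pics/scene0.png')
c=cv2.resize(a[150:340,320:540],None,fx=3.6,fy=3,interpolation=2)
c1=cv2.resize(a[195:285,375:495],(480,360),interpolation=cv2.INTER_CUBIC)
c2=cv2.resize(b[130:230,170:290],(300,250),interpolation=cv2.INTER_CUBIC)
o=np.zeros((560,800,3),np.uint8);o[:360,:480]=c1;o[:250,490:790]=c2
o[365:555,:400]=cv2.resize(b[240:460,290:500],(400,190));o[365:555,405:800]=cv2.resize(a[140:255,120:310],(395,190))
cv2.imwrite('pics/crop0.png',o)
for n,i in(('top',a),('scene',b)):
    h=cv2.cvtColor(i,cv2.COLOR_BGR2HSV)
    m=cv2.inRange(h,(105,150,60),(125,255,255))
    k,l,st,ce=cv2.connectedComponentsWithStats(m)
    print(n,[(st[j].tolist(),ce[j].round(1).tolist()) for j in range(1,k) if st[j][4]>25])
E
```

```text
top [([426, 39, 15, 43, 198], [433.1, 60.2]), ([200, 181, 21, 21, 320], [210.1, 190.6]), ([213, 203, 17, 11, 29], [222.9, 209.6]), ([457, 211, 22, 20, 323], [467.7, 220.8]), ([445, 223, 17, 19, 52], [449.7, 235.2]), ([441, 228, 15, 17, 37], [445.5, 238.4]), ([396, 242, 20, 19, 283], [405.6, 250.9])]
scene [([573, 0, 33, 55, 504], [588.6, 25.9]), ([596, 0, 44, 65, 696], [617.0, 30.7]), ([0, 74, 61, 52, 329], [35.7, 93.2]), ([0, 85, 66, 56, 164], [31.6, 112.7]), ([181, 140, 21, 27, 419], [191.2, 153.1]), ([249, 150, 20, 27, 427], [258.9, 163.1]), ([186, 175, 28, 18, 202], [201.6, 186.3]), ([191, 186, 26, 18, 163], [205.4, 197.3]), ([250, 186, 27, 17, 189], [264.1, 196.7]), ([252, 201, 26, 13, 149], [265.6, 208.3]), ([41, 301, 36, 21, 239], [57.9, 311.4]), ([384, 302, 25, 31, 604], [395.4, 316.7]), ([373, 334, 33, 21, 178], [386.7, 348.4])]
```

View pics/crop0.png

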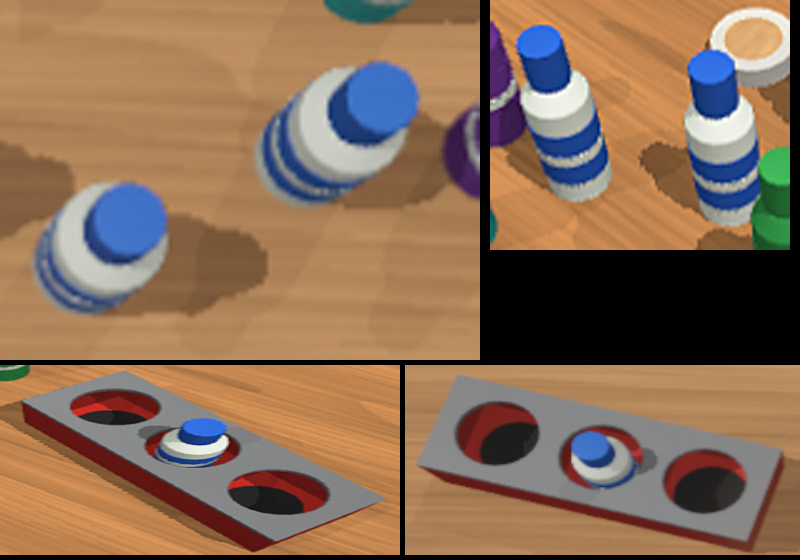

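```bash
cat > fit.py <<'E'
from h import *
from scipy.optimize import least_squares
def ld(n): 
    d=np.load(f'pics/{n}.npz'); return {k:d[k] for k in d}
def capc(s,P):
    t=np.linspace(0,2*np.pi,48,endpoint=False)
    pts=[proj(s,[P[0]+16*np.cos(a),P[1]+16*np.sin(a),P[2]+z]) for z in(112,150) for a in t]
    h=cv2.convexHull(np.array(pts,np.float32)); M=cv2.moments(h); return np.array([M['m10']/M['m00'],M['m01']/M['m00']])
def capfit(obs,x0,fixz=None):
    f=lambda p:np.concatenate([capc(s,p)-o for s,o in obs])
    r=least_squares(f,x0,diff_step=1e-3); return r.x,r.fun
def blue(s):
    h=cv2.cvtColor(np.asarray(s['pixels'],np.uint8),cv2.COLOR_RGB2HSV)
    return cv2.inRange(h,(105,140,50),(125,255,255))
def capblob(s,near,minA=150):
    k,l,st,ce=cv2.connectedComponentsWithStats(blue(s))
    j=min((j for j in range(1,k) if st[j][4]>minA),key=lambda j:np.hypot(*(ce[j]-near)))
    return ce[j],st[j]
E
python3 - <<'E'
from fit import *
T=ld('top0');S=ld('scene0')
for n,t,c in(('st',(210,190),(395,316)),('A',(405,251),(259,163)),('B',(467,221),(191,153))):
    a,sa=capblob(T,t);b,sb=capblob(S,c)
    x0=onz(T,a,130);x0[2]=0
    x,r=capfit([(T,a),(S,b)],x0); print(n,x.round(1),r.round(2))
# crate cover holes edges: grey mask
for n,s,box in(('top',T,(120,140,315,255)),('scene',S,(290,240,500,460))):
    im=np.asarray(s['pixels'],np.uint8); h=cv2.cvtColor(im,cv2.COLOR_RGB2HSV)
    m=cv2.inRange(h,(0,0,80),(179,45,180)); mm=np.zeros_like(m); x0,y0,x1,y1=box; mm[y0:y1,x0:x1]=m[y0:y1,x0:x1]
    cs,hi=cv2.findContours(mm,cv2.RETR_CCOMP,cv2.CHAIN_APPROX_NONE)
    i=max(range(len(cs)),key=lambda i:cv2.contourArea(cs[i]))
    q=cv2.approxPolyDP(cv2.convexHull(cs[i]),6,True)[:,0]
    print(n,q.tolist())
    for zz in (90,): print([onz(s,p,zz)[:2].round(1).tolist() for p in q.astype(float)])
    for j in range(len(cs)):
        if hi[0][j][3]==i and cv2.contourArea(cs[j])>200:
            W=np.array([onz(s,p,90)[:2] for p in cs[j][:,0].astype(float)],np.float32)
            (cx,cy),r=cv2.minEnclosingCircle(W); e=cv2.fitEllipse(W); print('hole',cv2.contourArea(cs[j]),round(cx,1),round(cy,1),round(r,1),np.round(e[0],1),np.round(e[1],1))
E
```

```text
st [548.2 131.    0. ] [ 0.94  2.15 -0.38  1.94]
A [ 455.2 -211.2    0. ] [ 0.23  0.42 -0.07  0.61]
B [ 511.4 -319.3    0. ] [ 0.25  0.43 -0.06  0.66]
top [[145, 146], [300, 191], [284, 245], [126, 200]]
[[642.7, 264.1], [567.2, -23.3], [466.3, 2.0], [540.0, 290.1]]
hole 1249.0 529.2 40.6 38.4 [529.7  41.3] [72.4 74.3]
hole 1264.5 553.7 132.5 38.5 [553.7 133. ] [72.9 74.8]
hole 1261.0 578.0 225.0 38.1 [578.  224.9] [73.5 74.2]
scene [[354, 247], [491, 393], [435, 443], [301, 281]]
[[466.2, 1.6], [538.7, 289.1], [641.8, 264.1], [567.4, -24.6]]
hole 2227.0 577.9 224.6 37.8 [577.7 224.8] [73.1 74. ]
hole 1950.5 544.1 130.3 47.4 [545.  131.9] [65.8 85.5]
hole 1582.5 529.9 41.5 37.7 [529.6  41.7] [72.1 73.9]
```

```bash
python3 - <<'E'
from fit import *
T=ld('top0');S=ld('scene0')
P={}
for n,t,c in(('st',(210,190),(395,316)),('A',(405,251),(259,163)),('B',(467,221),(191,153))):
    a,sa=capblob(T,t);b,sb=capblob(S,c)
    x0=onz(T,a,130);x0[2]=0
    f=lambda p:np.concatenate([capc(s,p-[0,0,500])-o for s,o in((T,a),(S,b))])
    r=least_squares(f,x0+[0,0,500],diff_step=1e-3); P[n]=r.x-[0,0,500]; print(n,P[n].round(1),r.fun.round(2))
# neighbours: top-centre of cap pixel in top view at z~150
N={'g1':(351,228.5),'g2':(393,317),'teal':(487,167.5),'pur':(524,217),}
for k,p in N.items(): P[k]=onz(T,p,150 if k!='tape' else 15)
P['glue']=onz(T,(407,157),122)
for k in P:print(k,P[k].round(0))
for b in 'AB':
  for k in P:
    if k!=b:
      d=(P[k]-P[b])[:2]; print(b,k,round(np.hypot(*d)),'dir',round(np.degrees(np.arctan2(d[1],d[0]))))
E
```

```text
st [549.7 131.2   9.2] [-0.03  0.01 -0.02 -0.  ]
A [ 455.5 -210.4    2.3] [-0.01  0.01 -0.01 -0.  ]
B [ 511.6 -318.2    2.5] [-0.02  0.02 -0.03 -0.  ]
st [550. 131.   9.]
A [ 455. -210.    2.]
B [ 512. -318.    3.]
g1 [ 489. -115.  150.]
g2 [ 341. -187.  150.]
teal [ 604. -349.  150.]
pur [ 518. -410.  150.]
glue [ 628. -214.  122.]
A st 354 dir 75
A B 122 dir -63
A g1 101 dir 71
A g2 117 dir 169
A teal 203 dir -43
A pur 210 dir -73
A glue 172 dir -1
B st 451 dir 85
B A 122 dir 117
B g1 205 dir 96
B g2 215 dir 143
B teal 97 dir -18
B pur 92 dir -86
B glue 156 dir 42
```

>>> arm_command([
  {"jaw": 0, "dx": 66, "dy": -49, "wz": -0.14},
  {"jaw": 0, "dx": 99, "dy": -73, "wz": -0.28},
  {"jaw": 0, "dx": 132, "dy": -98, "wz": -0.42},
  {"jaw": 0, "dx": 165, "dy": -122, "wz": -0.56},
  {"jaw": 0, "dx": 198, "dy": -147, "wz": -0.7},
  {"jaw": 0, "dx": 232, "dy": -171, "wz": -0.84},
  {"jaw": 0, "dx": 265, "dy": -196, "wz": -0.98},
  {"jaw": 0, "dx": 298, "dy": -220, "wz": -1.12},
  {"jaw": 0, "dx": 331, "dy": -245, "wz": -1.26},
  {"jaw": 0, "dx": 364, "dy": -270, "wz": -1.4},
  {"jaw": 0, "dx": 390, "dy": -288, "wz": -1.54},
  {"jaw": 0, "dx": 397.6, "dy": -294, "wz": -1.68},
], squeeze=40)

```text
invalid input
```

>>> arm_command([
  {"jaw": 0, "wz": -0.12},
  {"jaw": 0, "wz": -0.24},
  {"jaw": 0, "wz": -0.24},
])

```text
invalid input
```

```bash
cat > d.py <<'E'
from h import *
from scipy.spatial.transform import Rotation as R
import sys
s=sense(); R0=R.from_euler('xyz',s['tcp_rot'],degrees=True)
print('t',round(s['time'],2),'pos',s['tool_pos'].round(1),'rot',s['tcp_rot'].round(2),'F',s['ft_force'].round(1),'gap',round(s['finger_gap'],1),'j',s['joint_pos'].round(0))
if len(sys.argv)>3:
    g=np.array([float(v) for v in sys.argv[1:4]]); print('delta',R0.inv().apply(g-s['tool_pos']).round(1))
E
python3 d.py 455.4 -210.6 289
python3 -c "
from h import *
snap('top','top1')"
```

```text
t 0.7 pos [ 132.6 -585.2  404.7] rot [180.     0.    12.77] F [1.2 0.6 0.7] gap 85.3 j [-82.   7.  85.  -0.  87.  -5.]
delta [ 397.6 -294.   115.7]
```

View pics/top1.png

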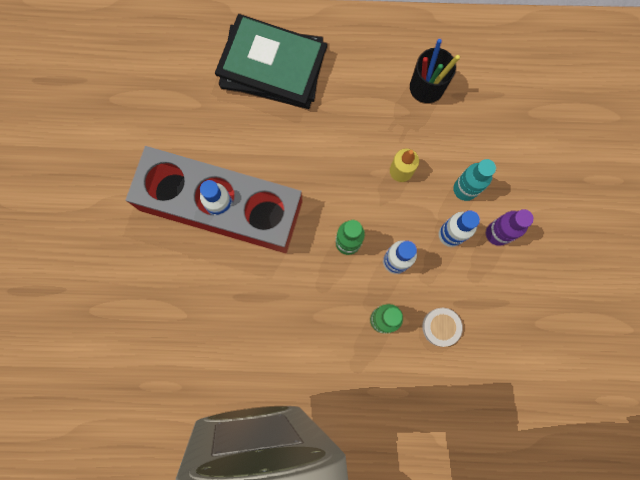

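Nothing moved, because both calls were refused. I suspect every key has to be given in each row.

>>> arm_command([
  {"jaw": 0, "dx": 33, "dy": -24, "dz": 0, "wx": 0, "wy": 0, "wz": -0.14},
  {"jaw": 0, "dx": 66, "dy": -49, "dz": 0, "wx": 0, "wy": 0, "wz": -0.28},
], squeeze=40)

```text
time: 0.95
tool_pos: [186.0, -522.5, 404.3]
tcp_rot: [-180.0, -0.0, 29.0]
ft_force: [1.0, 0.5, -0.0]
finger_gap: 85.7
```

```bash
python3 d.py 455.4 -210.6 404
```

```text
t 0.95 pos [ 186.  -522.5  404.3] rot [-1.7998e+02 -1.0000e-02  2.9000e+01] F [ 1.   0.5 -0. ] gap 85.7 j [-76.   0.  93.   0.  87. -15.]
delta [ 386.8 -142.2    0.4]
```

>>> arm_command([
  {"jaw": 0, "dx": 36, "dy": -13, "dz": 0, "wx": 0, "wy": 0, "wz": -0.14},
  {"jaw": 0, "dx": 72, "dy": -26, "dz": 0, "wx": 0, "wy": 0, "wz": -0.28},
  {"jaw": 0, "dx": 108, "dy": -39, "dz": 0, "wx": 0, "wy": 0, "wz": -0.42},
  {"jaw": 0, "dx": 144, "dy": -53, "dz": 0, "wx": 0, "wy": 0, "wz": -0.56},
  {"jaw": 0, "dx": 180, "dy": -66, "dz": 0, "wx": 0, "wy": 0, "wz": -0.7},
  {"jaw": 0, "dx": 216, "dy": -79, "dz": 0, "wx": 0, "wy": 0, "wz": -0.84},
  {"jaw": 0, "dx": 252, "dy": -93, "dz": 0, "wx": 0, "wy": 0, "wz": -0.98},
  {"jaw": 0, "dx": 288, "dy": -106, "dz": 0, "wx": 0, "wy": 0, "wz": -1.12},
  {"jaw": 0, "dx": 324, "dy": -119, "dz": 0, "wx": 0, "wy": 0, "wz": -1.26},
  {"jaw": 0, "dx": 355, "dy": -131, "dz": 0, "wx": 0, "wy": 0, "wz": -1.4},
  {"jaw": 0, "dx": 378, "dy": -139, "dz": 0, "wx": 0, "wy": 0, "wz": -1.54},
  {"jaw": 0, "dx": 386.8, "dy": -142.2, "dz": 0, "wx": 0, "wy": 0, "wz": -1.64},
])

```text
time: 2.15
tool_pos: [457.8, -209.9, 404.8]
tcp_rot: [180.0, 0.0, 123.2]
ft_force: [-0.2, -0.4, 0.2]
finger_gap: 85.3
```

```bash
python3 d.py 455.4 -210.6 289
python3 -c "
from h import *
snap('top','top2');snap('scene','scene2')"; python3 -c "
import cv2,numpy as np
o=np.hstack([cv2.resize(cv2.imread('pics/top2.png')[130:400,260:540],(400,386)),cv2.resize(cv2.imread('pics/scene2.png')[60:330,110:390],(400,386))]);cv2.imwrite('pics/c2.png',o)"
```

```text
t 2.15 pos [ 457.8 -209.9  404.8] rot [179.96   0.   123.23] F [-0.2 -0.4  0.2] gap 85.3 j [-30.  -8. 100.   0.  87. -64.]
delta [  0.7  -2.4 115.8]
```

View pics/c2.png

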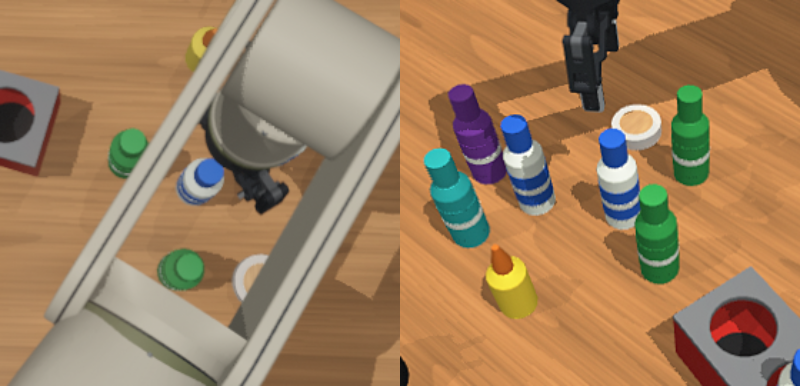

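```bash
python3 d.py 455.4 -210.6 289
python3 -c "
from fit import *
T=ld('top2');S=ld('scene2')
P=[457.8,-210,240];print(proj(T,P),proj(S,P))"
```

```text
t 2.25 pos [ 457.3 -210.7  404.7] rot [179.98  -0.   123.  ] F [-0.2  0.3 -0.4] gap 85.4 j [-31.  -8. 100.   0.  87. -64.]
delta [  1.1  -1.6 115.7]
[415.55097502 239.20521003] [250.80022532 116.48451794]
```

>>> arm_command([
  {"jaw": 0, "dx": 1, "dy": -1.5, "dz": 30, "wx": 0, "wy": 0, "wz": 0},
  {"jaw": 0, "dx": 1, "dy": -1.5, "dz": 60, "wx": 0, "wy": 0, "wz": 0},
  {"jaw": 0, "dx": 1, "dy": -1.5, "dz": 85, "wx": 0, "wy": 0, "wz": 0},
  {"jaw": 0, "dx": 1, "dy": -1.5, "dz": 103, "wx": 0, "wy": 0, "wz": 0},
  {"jaw": 0, "dx": 1, "dy": -1.5, "dz": 113, "wx": 0, "wy": 0, "wz": 0},
  {"jaw": 0, "dx": 1, "dy": -1.5, "dz": 115.5, "wx": 0, "wy": 0, "wz": 0},
  {"jaw": 0, "dx": 1, "dy": -1.5, "dz": 115.5, "wx": 0, "wy": 0, "wz": 0},
])

```text
time: 2.95
tool_pos: [454.7, -212.2, 289.6]
tcp_rot: [180.0, 0.0, 122.7]
ft_force: [-0.2, 0.0, -0.5]
finger_gap: 85.5
```

```bash
python3 -c "
from h import *
snap('scene','scene3')"; python3 d.py 455.4 -210.6 289; python3 -c "
import cv2,numpy as np
o=cv2.resize(cv2.imread('pics/scene3.png')[60:260,160:380],(770,600),interpolation=2);cv2.imwrite('pics/c3.png',o)"
```

```text
t 3.0 pos [ 455.  -212.2  290.2] rot [1.7997e+02 8.0000e-02 1.2271e+02] F [ 0.4 -0.4  0.5] gap 85.5 j [-31.  -3. 108.  -0.  75. -64.]
delta [1.2 1.2 1.2]
```

View pics/c3.png

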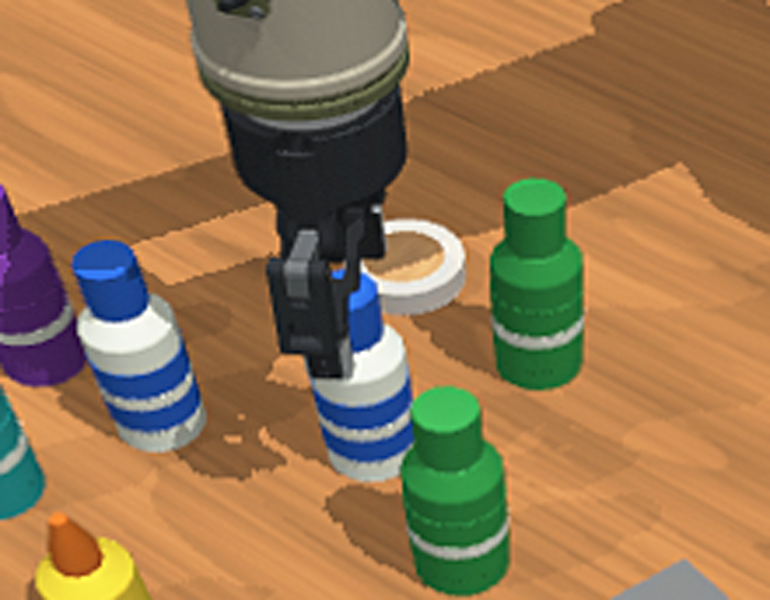

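The view shows the open fingers straddling bottle A's blue cap, near crop pixel (360,310). I'll close now.

>>> arm_command([
  {"jaw": 0.3, "dx": 1, "dy": 1, "dz": 1, "wx": 0, "wy": 0, "wz": 0},
  {"jaw": 0.5, "dx": 1, "dy": 1, "dz": 1, "wx": 0, "wy": 0, "wz": 0},
  {"jaw": 0.6, "dx": 1, "dy": 1, "dz": 1, "wx": 0, "wy": 0, "wz": 0},
  {"jaw": 0.7, "dx": 1, "dy": 1, "dz": 1, "wx": 0, "wy": 0, "wz": 0},
  {"jaw": 1, "dx": 1, "dy": 1, "dz": 1, "wx": 0, "wy": 0, "wz": 0},
  {"jaw": 1, "dx": 1, "dy": 1, "dz": 1, "wx": 0, "wy": 0, "wz": 0},
  {"jaw": 1, "dx": 1, "dy": 1, "dz": 1, "wx": 0, "wy": 0, "wz": 0},
], squeeze=50)

```text
time: 3.7
tool_pos: [455.2, -210.6, 288.7]
tcp_rot: [180.0, 0.0, 122.8]
ft_force: [-1.1, -0.7, 6.0]
finger_gap: 30.8
```

>>> arm_command([
  {"jaw": 1, "dx": 0, "dy": 0, "dz": -3, "wx": 0, "wy": 0, "wz": 0},
  {"jaw": 1, "dx": 0, "dy": 0, "dz": -10, "wx": 0, "wy": 0, "wz": 0},
  {"jaw": 1, "dx": 0, "dy": 0, "dz": -20, "wx": 0, "wy": 0, "wz": 0},
  {"jaw": 1, "dx": 0, "dy": 0, "dz": -30, "wx": 0, "wy": 0, "wz": 0},
  {"jaw": 1, "dx": 0, "dy": 0, "dz": -30, "wx": 0, "wy": 0, "wz": 0},
])

```text
time: 4.2
tool_pos: [455.7, -210.8, 320.6]
tcp_rot: [179.9, 0.2, 122.8]
ft_force: [-0.6, -0.6, -2.0]
finger_gap: 31.1
```

```bash
python3 -c "
from h import *
snap('scene','scene4')"; python3 d.py 529.6 41.5 470; python3 -c "
import cv2,numpy as np
o=cv2.resize(cv2.imread('pics/scene4.png')[60:260,160:380],(550,450),interpolation=2);cv2.imwrite('pics/c4.png',o)"
```

```text
t 4.25 pos [ 455.5 -210.6  319.6] rot [1.7993e+02 1.3000e-01 1.2277e+02] F [ 0.5  1.2 -3.1] gap 30.8 j [-31.  -5. 107.   0.  78. -63.]
delta [ 171.5  199.  -150.5]
```

View pics/c4.png

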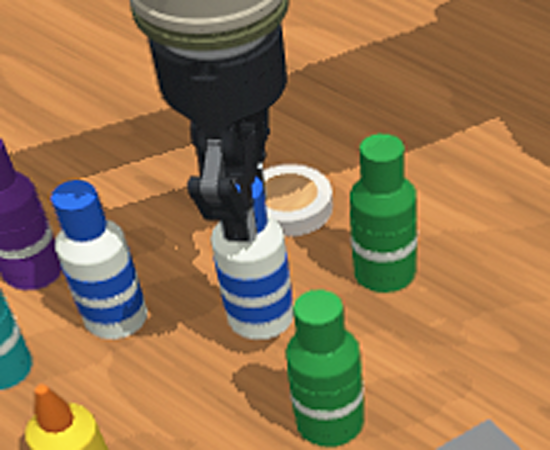

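The bottle is held upright and off the desk, with about 3 N on the wrist. Next I'll lift it and carry it over.

>>> arm_command([
  {"jaw": 1, "dx": 0, "dy": 0, "dz": -12, "wx": 0, "wy": 0, "wz": 0},
  {"jaw": 1, "dx": 0, "dy": 0, "dz": -32, "wx": 0, "wy": 0, "wz": 0},
  {"jaw": 1, "dx": 0, "dy": 0, "dz": -56, "wx": 0, "wy": 0, "wz": 0},
  {"jaw": 1, "dx": 0, "dy": 0, "dz": -82, "wx": 0, "wy": 0, "wz": 0},
  {"jaw": 1, "dx": 0, "dy": 0, "dz": -108, "wx": 0, "wy": 0, "wz": 0},
  {"jaw": 1, "dx": 0, "dy": 0, "dz": -130, "wx": 0, "wy": 0, "wz": 0},
  {"jaw": 1, "dx": 3, "dy": 4, "dz": -145, "wx": 0, "wy": 0, "wz": 0},
  {"jaw": 1, "dx": 9, "dy": 10, "dz": -150, "wx": 0, "wy": 0, "wz": 0},
  {"jaw": 1, "dx": 19, "dy": 22, "dz": -150, "wx": 0, "wy": 0, "wz": 0},
  {"jaw": 1, "dx": 34, "dy": 40, "dz": -150, "wx": 0, "wy": 0, "wz": 0},
  {"jaw": 1, "dx": 52, "dy": 60, "dz": -150, "wx": 0, "wy": 0, "wz": 0},
  {"jaw": 1, "dx": 70, "dy": 81, "dz": -150, "wx": 0, "wy": 0, "wz": 0},
])

```text
time: 5.45
tool_pos: [485.2, -106.2, 466.9]
tcp_rot: [-179.9, -0.1, 122.8]
ft_force: [0.4, -0.3, -2.9]
finger_gap: 31.0
```

```bash
python3 d.py 529.6 41.5 470
```

```text
t 5.45 pos [ 485.2 -106.2  466.9] rot [-1.7993e+02 -1.1000e-01  1.2276e+02] F [ 0.4 -0.3 -2.9] gap 31.0 j [-18. -10.  96.   0.  94. -51.]
delta [100.2 117.2  -3.1]
```

>>> arm_command([
  {"jaw": 1, "dx": 18, "dy": 21, "dz": 0, "wx": 0, "wy": 0, "wz": 0},
  {"jaw": 1, "dx": 37, "dy": 43, "dz": 0, "wx": 0, "wy": 0, "wz": 0},
  {"jaw": 1, "dx": 56, "dy": 65, "dz": 0, "wx": 0, "wy": 0, "wz": 0},
  {"jaw": 1, "dx": 74, "dy": 86, "dz": 0, "wx": 0, "wy": 0, "wz": 0},
  {"jaw": 1, "dx": 88, "dy": 103, "dz": 0, "wx": 0, "wy": 0, "wz": 0},
  {"jaw": 1, "dx": 97, "dy": 113, "dz": 0, "wx": 0, "wy": 0, "wz": 0},
  {"jaw": 1, "dx": 100, "dy": 117, "dz": 0, "wx": 0, "wy": 0, "wz": 0},
  {"jaw": 1, "dx": 100, "dy": 117, "dz": 0, "wx": 0, "wy": 0, "wz": 0},
  {"jaw": 1, "dx": 100, "dy": 117, "dz": 0, "wx": 0, "wy": 0, "wz": 0},
])

```text
time: 6.35
tool_pos: [529.4, 39.1, 468.0]
tcp_rot: [-180.0, 0.0, 122.7]
ft_force: [-0.1, -0.2, -2.9]
finger_gap: 30.7
```

```bash
python3 -c "
from h import *
snap('scene','scene5')"; for i in 1 2; do python3 d.py 529.6 41.5 470; done
```

```text
t 6.4 pos [529.4  38.9 468.1] rot [-1.7998e+02  1.0000e-02  1.2272e+02] F [-0.1 -1.  -2.9] gap 31.0 j [ -1.  -4.  91.  -0.  94. -34.]
delta [ 2.   1.6 -1.9]
t 6.4 pos [529.4  38.9 468.1] rot [-1.7998e+02  1.0000e-02  1.2272e+02] F [-0.1 -1.  -2.9] gap 31.0 j [ -1.  -4.  91.  -0.  94. -34.]
delta [ 2.   1.6 -1.9]
```

View pics/scene5.png

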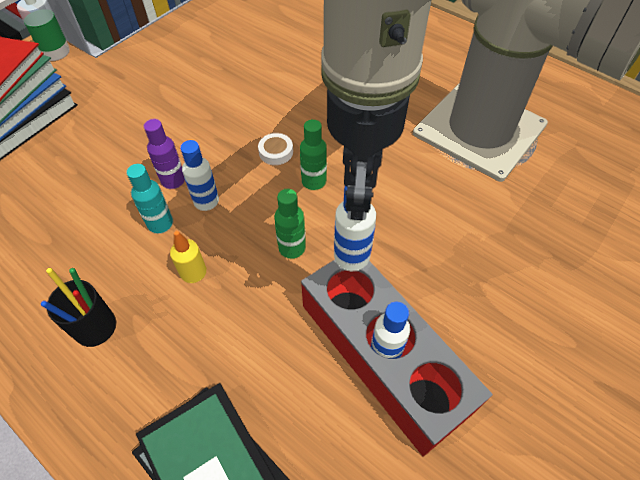

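Bottle A is upright above the near opening at (350,290). I'll lower it to just above the cover and look again.

>>> arm_command([
  {"jaw": 1, "dx": 2, "dy": 1.5, "dz": 10, "wx": 0, "wy": 0, "wz": 0},
  {"jaw": 1, "dx": 2, "dy": 1.5, "dz": 28, "wx": 0, "wy": 0, "wz": 0},
  {"jaw": 1, "dx": 2, "dy": 1.5, "dz": 46, "wx": 0, "wy": 0, "wz": 0},
  {"jaw": 1, "dx": 2, "dy": 1.5, "dz": 60, "wx": 0, "wy": 0, "wz": 0},
  {"jaw": 1, "dx": 2, "dy": 1.5, "dz": 68, "wx": 0, "wy": 0, "wz": 0},
  {"jaw": 1, "dx": 2, "dy": 1.5, "dz": 70, "wx": 0, "wy": 0, "wz": 0},
  {"jaw": 1, "dx": 2, "dy": 1.5, "dz": 70, "wx": 0, "wy": 0, "wz": 0},
])

```text
time: 7.1
tool_pos: [529.7, 42.1, 398.3]
tcp_rot: [-180.0, -0.0, 122.8]
ft_force: [0.3, -0.2, -2.6]
finger_gap: 31.1
```

```bash
python3 d.py 529.6 41.5 295; python3 -c "
from fit import *
snap('scene','scene6');snap('top','top6')
t=np.linspace(0,6.283,40)
z=sense()['tool_pos'][2]-288.7; print('foot',z)
out=[]
for n,b in(('scene6',(280,150,440,330)),('top6',(200,150,330,260))):
    s=ld(n); im=cv2.cvtColor(s['pixels'],cv2.COLOR_RGB2BGR); x0,y0,x1,y1=b; k=4
    im=cv2.resize(im[y0:y1,x0:x1],(400,450),interpolation=cv2.INTER_CUBIC); kx=400/(x1-x0);ky=450/(y1-y0)
    for r,zz,c in((25,z,(0,255,255)),(36,90,(0,255,0)),(25,z+98,(255,0,255))):
        q=np.array([[(p[0]-x0+.5)*kx,(p[1]-y0+.5)*ky] for p in (proj(s,[529.6+r*np.cos(a),41.5+r*np.sin(a),zz]) for a in t)]).astype(int)
        cv2.polylines(im,[q],True,c,1)
    out.append(im)
cv2.imwrite('pics/c6.png',np.hstack(out))"
```

```text
t 7.1 pos [529.7  42.1 398.3] rot [-180.     -0.    122.76] F [ 0.3 -0.2 -2.6] gap 31.1 j [ -1.  -3.  97.  -0.  86. -34.]
delta [ -0.4  -0.4 103.3]
foot 110.48795204398084
```

View pics/c6.png

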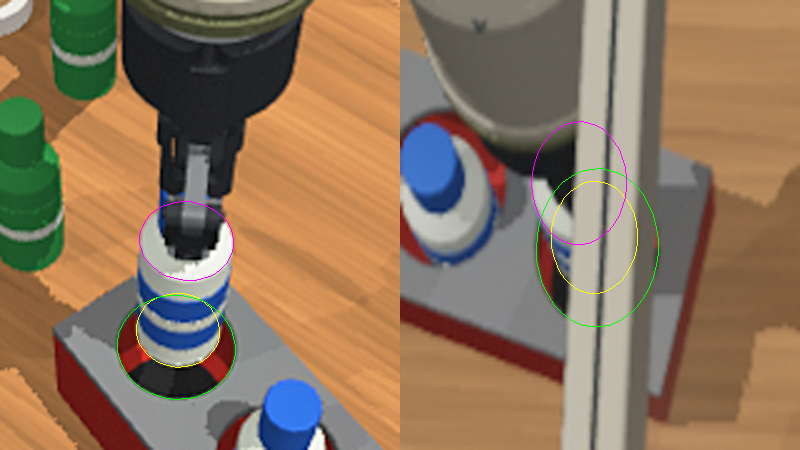

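The overlay matches: the bottle sits within 2 mm of the model and is centred over the green hole outline. I'll lower it now.

>>> arm_command([
  {"jaw": 1, "dx": 0, "dy": 0, "dz": 8, "wx": 0, "wy": 0, "wz": 0},
  {"jaw": 1, "dx": 0, "dy": 0, "dz": 20, "wx": 0, "wy": 0, "wz": 0},
  {"jaw": 1, "dx": 0, "dy": 0, "dz": 34, "wx": 0, "wy": 0, "wz": 0},
  {"jaw": 1, "dx": 0, "dy": 0, "dz": 48, "wx": 0, "wy": 0, "wz": 0},
  {"jaw": 1, "dx": 0, "dy": 0, "dz": 62, "wx": 0, "wy": 0, "wz": 0},
  {"jaw": 1, "dx": 0, "dy": 0, "dz": 75, "wx": 0, "wy": 0, "wz": 0},
  {"jaw": 1, "dx": 0, "dy": 0, "dz": 85, "wx": 0, "wy": 0, "wz": 0},
  {"jaw": 1, "dx": 0, "dy": 0, "dz": 92, "wx": 0, "wy": 0, "wz": 0},
  {"jaw": 1, "dx": 0, "dy": 0, "dz": 96, "wx": 0, "wy": 0, "wz": 0},
  {"jaw": 1, "dx": 0, "dy": 0, "dz": 98, "wx": 0, "wy": 0, "wz": 0},
  {"jaw": 1, "dx": 0, "dy": 0, "dz": 98, "wx": 0, "wy": 0, "wz": 0},
])

```text
time: 8.3
tool_pos: [529.8, 42.2, 300.3]
tcp_rot: [180.0, 0.0, 122.8]
ft_force: [0.0, -0.3, -2.1]
finger_gap: 31.1
```

>>> arm_command([
  {"jaw": 1, "dx": 0, "dy": 0, "dz": 1, "wx": 0, "wy": 0, "wz": 0},
  {"jaw": 1, "dx": 0, "dy": 0, "dz": 2, "wx": 0, "wy": 0, "wz": 0},
  {"jaw": 1, "dx": 0, "dy": 0, "dz": 2, "wx": 0, "wy": 0, "wz": 0},
])

```text
time: 8.6
tool_pos: [529.7, 42.2, 298.4]
tcp_rot: [180.0, 0.0, 122.8]
ft_force: [0.2, -1.2, -2.9]
finger_gap: 30.9
```

>>> arm_command([
  {"jaw": 1, "dx": 0, "dy": 0, "dz": 1, "wx": 0, "wy": 0, "wz": 0},
  {"jaw": 1, "dx": 0, "dy": 0, "dz": 2, "wx": 0, "wy": 0, "wz": 0},
  {"jaw": 1, "dx": 0, "dy": 0, "dz": 2, "wx": 0, "wy": 0, "wz": 0},
])

```text
time: 8.9
tool_pos: [529.6, 42.2, 296.0]
tcp_rot: [-180.0, -0.0, 122.8]
ft_force: [0.2, 0.0, -2.8]
finger_gap: 30.9
```

>>> arm_command([
  {"jaw": 1, "dx": 0, "dy": 0, "dz": 0.7, "wx": 0, "wy": 0, "wz": 0},
  {"jaw": 1, "dx": 0, "dy": 0, "dz": 1, "wx": 0, "wy": 0, "wz": 0},
  {"jaw": 1, "dx": 0, "dy": 0, "dz": 1, "wx": 0, "wy": 0, "wz": 0},
])

```text
time: 9.2
tool_pos: [529.7, 42.2, 295.1]
tcp_rot: [-180.0, -0.0, 122.8]
ft_force: [-0.2, 0.1, -2.1]
finger_gap: 31.2
```

>>> arm_command([
  {"jaw": 1, "dx": 0, "dy": 0, "dz": 0.5, "wx": 0, "wy": 0, "wz": 0},
  {"jaw": 1, "dx": 0, "dy": 0, "dz": 0.5, "wx": 0, "wy": 0, "wz": 0},
])

```text
time: 9.4
tool_pos: [529.7, 42.2, 294.8]
tcp_rot: [180.0, 0.0, 122.8]
ft_force: [0.7, -0.6, -2.2]
finger_gap: 31.0
```

>>> arm_command([
  {"jaw": 1, "dx": 0, "dy": 0, "dz": 0.5, "wx": 0, "wy": 0, "wz": 0},
  {"jaw": 1, "dx": 0, "dy": 0, "dz": 0.5, "wx": 0, "wy": 0, "wz": 0},
])

```text
time: 9.6
tool_pos: [529.8, 42.1, 294.8]
tcp_rot: [180.0, 0.0, 122.8]
ft_force: [-0.9, -0.3, 3.3]
finger_gap: 30.7
```

>>> arm_command([
  {"jaw": 1, "dx": 0, "dy": 0, "dz": 0.5, "wx": 0, "wy": 0, "wz": 0},
  {"jaw": 1, "dx": 0, "dy": 0, "dz": 0.5, "wx": 0, "wy": 0, "wz": 0},
])

```text
time: 9.8
tool_pos: [529.9, 42.1, 294.7]
tcp_rot: [180.0, 0.0, 122.8]
ft_force: [-2.7, -0.3, 7.1]
finger_gap: 30.8
```

The force shows the bottle has landed on the floor, at TCP 294.8 (6 mm above its desk height). Releasing gently.

>>> arm_command([
  {"jaw": 0.55, "dx": 0, "dy": 0, "dz": 0, "wx": 0, "wy": 0, "wz": 0},
  {"jaw": 0.5, "dx": 0, "dy": 0, "dz": 0, "wx": 0, "wy": 0, "wz": 0},
  {"jaw": 0.3, "dx": 0, "dy": 0, "dz": 0, "wx": 0, "wy": 0, "wz": 0},
  {"jaw": 0, "dx": 0, "dy": 0, "dz": 0, "wx": 0, "wy": 0, "wz": 0},
  {"jaw": 0, "dx": 0, "dy": 0, "dz": 0, "wx": 0, "wy": 0, "wz": 0},
  {"jaw": 0, "dx": 0, "dy": 0, "dz": 0, "wx": 0, "wy": 0, "wz": 0},
], squeeze=20)

```text
time: 10.4
tool_pos: [529.7, 42.2, 293.6]
tcp_rot: [-180.0, -0.0, 122.8]
ft_force: [0.0, 0.1, 0.6]
finger_gap: 85.7
```

>>> arm_command([
  {"jaw": 0, "dx": 0, "dy": 0, "dz": -15, "wx": 0, "wy": 0, "wz": 0},
  {"jaw": 0, "dx": 0, "dy": 0, "dz": -40, "wx": 0, "wy": 0, "wz": 0},
  {"jaw": 0, "dx": 0, "dy": 0, "dz": -70, "wx": 0, "wy": 0, "wz": 0},
  {"jaw": 0, "dx": 0, "dy": 0, "dz": -100, "wx": 0, "wy": 0, "wz": 0},
  {"jaw": 0, "dx": 0, "dy": 0, "dz": -112, "wx": 0, "wy": 0, "wz": 0},
])

```text
time: 10.9
tool_pos: [530.3, 42.2, 410.5]
tcp_rot: [179.7, 0.2, 122.8]
ft_force: [0.8, 0.1, 0.8]
finger_gap: 85.5
```

```bash
python3 -c "
from h import *
snap('scene','scene7')"; python3 d.py 511.5 -318.7 405
```

```text
t 10.95 pos [530.5  42.2 411.1] rot [179.66   0.23 122.77] F [0.6 0.3 1.8] gap 85.7 j [ -1.  -3.  96.   0.  87. -34.]
delta [-293.2 -211.4    6. ]
```

View pics/scene7.png

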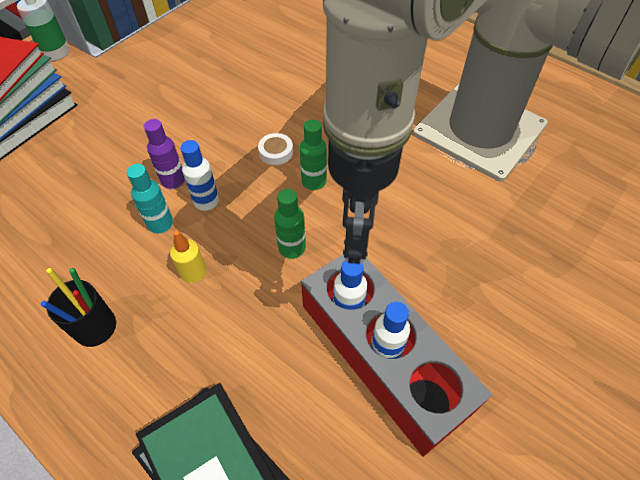

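Bottle A stands upright in the first cell, cap at (351,273). Now bottle B.

>>> arm_command([
  {"jaw": 0, "dx": -15, "dy": -11, "dz": 0, "wx": 0, "wy": 0, "wz": 0},
  {"jaw": 0, "dx": -45, "dy": -32, "dz": 0, "wx": 0, "wy": 0, "wz": 0},
  {"jaw": 0, "dx": -80, "dy": -58, "dz": 0, "wx": 0, "wy": 0, "wz": 0},
  {"jaw": 0, "dx": -115, "dy": -83, "dz": 0, "wx": 0, "wy": 0, "wz": 0},
  {"jaw": 0, "dx": -150, "dy": -108, "dz": 0, "wx": 0, "wy": 0, "wz": 0},
  {"jaw": 0, "dx": -185, "dy": -133, "dz": 0, "wx": 0, "wy": 0, "wz": 0},
  {"jaw": 0, "dx": -220, "dy": -159, "dz": 0, "wx": 0, "wy": 0, "wz": 0},
  {"jaw": 0, "dx": -250, "dy": -180, "dz": 0, "wx": 0, "wy": 0, "wz": 0},
  {"jaw": 0, "dx": -274, "dy": -198, "dz": 0, "wx": 0, "wy": 0, "wz": 0},
  {"jaw": 0, "dx": -288, "dy": -208, "dz": 0, "wx": 0, "wy": 0, "wz": 0},
  {"jaw": 0, "dx": -293, "dy": -211.5, "dz": 0, "wx": 0, "wy": 0, "wz": 0},
  {"jaw": 0, "dx": -293, "dy": -211.5, "dz": 0, "wx": 0, "wy": 0, "wz": 0},
])

```text
time: 12.15
tool_pos: [510.4, -318.6, 405.0]
tcp_rot: [-180.0, -0.1, 122.7]
ft_force: [-0.5, 0.3, -0.1]
finger_gap: 85.4
```

```bash
python3 -c "
from fit import *
s=snap('scene','scene8'); print(capblob(s,(191,153)))"; python3 d.py 511.5 -318.7 289
```

```text
(array([191.24413146, 153.02347418]), array([181, 140,  21,  27, 426], dtype=int32))
t 12.2 pos [ 510.6 -317.9  405.2] rot [ 1.7999e+02 -6.0000e-02  1.2279e+02] F [ 0.4  1.1 -0.2] gap 85.2 j [-37.   8.  85.   0.  87. -70.]
delta [ -1.3   0.3 116.2]
```

>>> arm_command([
  {"jaw": 0, "dx": -1, "dy": 0, "dz": 30, "wx": 0, "wy": 0, "wz": 0},
  {"jaw": 0, "dx": -1, "dy": 0, "dz": 60, "wx": 0, "wy": 0, "wz": 0},
  {"jaw": 0, "dx": -1, "dy": 0, "dz": 85, "wx": 0, "wy": 0, "wz": 0},
  {"jaw": 0, "dx": -1, "dy": 0, "dz": 103, "wx": 0, "wy": 0, "wz": 0},
  {"jaw": 0, "dx": -1, "dy": 0, "dz": 113, "wx": 0, "wy": 0, "wz": 0},
  {"jaw": 0, "dx": -1, "dy": 0, "dz": 116, "wx": 0, "wy": 0, "wz": 0},
  {"jaw": 0, "dx": -1, "dy": 0, "dz": 116, "wx": 0, "wy": 0, "wz": 0},
])

```text
time: 12.9
tool_pos: [511.3, -318.9, 290.1]
tcp_rot: [180.0, 0.0, 122.8]
ft_force: [0.1, 0.8, 0.3]
finger_gap: 85.4
```

```bash
python3 -c "
from h import *
snap('scene','scene9')"; python3 d.py 511.5 -318.7 289; python3 -c "
import cv2,numpy as np
o=cv2.resize(cv2.imread('pics/scene9.png')[60:260,90:310],(770,600),interpolation=2);cv2.imwrite('pics/c9.png',o)"
```

```text
t 12.95 pos [ 511.5 -319.2  290.8] rot [1.7997e+02 8.0000e-02 1.2281e+02] F [ 1.   0.4 -0.1] gap 85.4 j [-37.  12.  92.   0.  76. -70.]
delta [0.4 0.3 1.8]
```

View pics/c9.png

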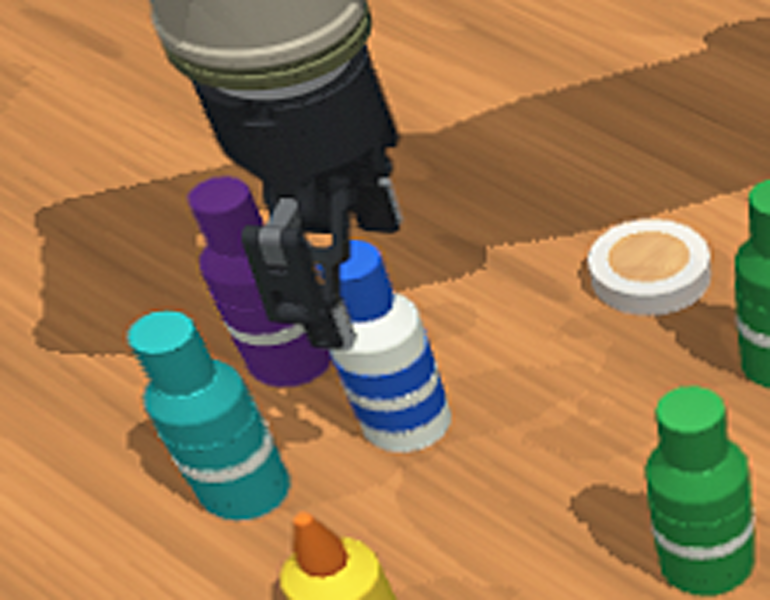

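The fingers straddle bottle B's cap at crop pixel (365,280), clear of the purple and turquoise bottles. I'll close and do a small lift.

>>> arm_command([
  {"jaw": 0.3, "dx": 0, "dy": 0, "dz": 1, "wx": 0, "wy": 0, "wz": 0},
  {"jaw": 0.5, "dx": 0, "dy": 0, "dz": 1, "wx": 0, "wy": 0, "wz": 0},
  {"jaw": 0.6, "dx": 0, "dy": 0, "dz": 1, "wx": 0, "wy": 0, "wz": 0},
  {"jaw": 0.7, "dx": 0, "dy": 0, "dz": 1, "wx": 0, "wy": 0, "wz": 0},
  {"jaw": 1, "dx": 0, "dy": 0, "dz": 1, "wx": 0, "wy": 0, "wz": 0},
  {"jaw": 1, "dx": 0, "dy": 0, "dz": 1, "wx": 0, "wy": 0, "wz": 0},
  {"jaw": 1, "dx": 0, "dy": 0, "dz": 1, "wx": 0, "wy": 0, "wz": 0},
], squeeze=50)

```text
time: 13.65
tool_pos: [511.1, -319.7, 289.3]
tcp_rot: [180.0, 0.1, 122.8]
ft_force: [-0.6, -0.3, 4.7]
finger_gap: 31.1
```

>>> arm_command([
  {"jaw": 1, "dx": 0, "dy": 0, "dz": -3, "wx": 0, "wy": 0, "wz": 0},
  {"jaw": 1, "dx": 0, "dy": 0, "dz": -10, "wx": 0, "wy": 0, "wz": 0},
  {"jaw": 1, "dx": 0, "dy": 0, "dz": -20, "wx": 0, "wy": 0, "wz": 0},
  {"jaw": 1, "dx": 0, "dy": 0, "dz": -30, "wx": 0, "wy": 0, "wz": 0},
  {"jaw": 1, "dx": 0, "dy": 0, "dz": -30, "wx": 0, "wy": 0, "wz": 0},
])

```text
time: 14.15
tool_pos: [511.6, -319.9, 321.3]
tcp_rot: [179.9, 0.2, 122.8]
ft_force: [0.4, 0.1, -2.0]
finger_gap: 30.8
```

```bash
python3 -c "
from h import *
snap('scene','scene10')"; python3 d.py 578 224.8 470; python3 -c "
import cv2,numpy as np
o=cv2.resize(cv2.imread('pics/scene10.png')[60:260,90:310],(550,450),interpolation=2);cv2.imwrite('pics/c10.png',o)"
```

```text
t 14.2 pos [ 511.4 -319.8  320.3] rot [1.7994e+02 1.4000e-01 1.2278e+02] F [ 0.  -1.  -2.8] gap 30.9 j [-37.  11.  90.   0.  79. -70.]
delta [ 421.4  350.9 -150.4]
```

View pics/c10.png

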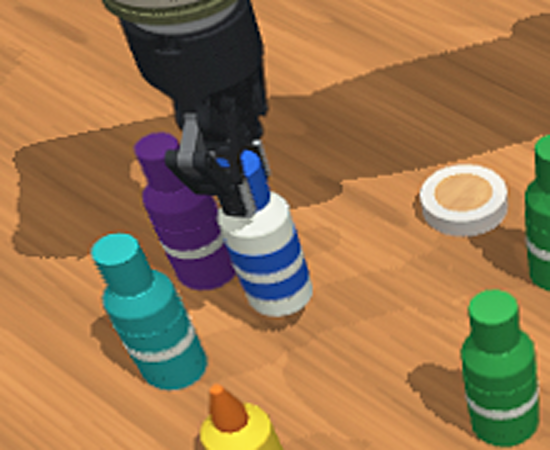

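>>> arm_command([
  {"jaw": 1, "dx": 0, "dy": 0, "dz": -12, "wx": 0, "wy": 0, "wz": 0},
  {"jaw": 1, "dx": 0, "dy": 0, "dz": -32, "wx": 0, "wy": 0, "wz": 0},
  {"jaw": 1, "dx": 0, "dy": 0, "dz": -56, "wx": 0, "wy": 0, "wz": 0},
  {"jaw": 1, "dx": 0, "dy": 0, "dz": -82, "wx": 0, "wy": 0, "wz": 0},
  {"jaw": 1, "dx": 0, "dy": 0, "dz": -108, "wx": 0, "wy": 0, "wz": 0},
  {"jaw": 1, "dx": 0, "dy": 0, "dz": -132, "wx": 0, "wy": 0, "wz": 0},
  {"jaw": 1, "dx": 4, "dy": 3, "dz": -150, "wx": 0, "wy": 0, "wz": 0},
  {"jaw": 1, "dx": 12, "dy": 10, "dz": -160, "wx": 0, "wy": 0, "wz": 0},
  {"jaw": 1, "dx": 25, "dy": 21, "dz": -160, "wx": 0, "wy": 0, "wz": 0},
  {"jaw": 1, "dx": 43, "dy": 36, "dz": -160, "wx": 0, "wy": 0, "wz": 0},
  {"jaw": 1, "dx": 65, "dy": 54, "dz": -160, "wx": 0, "wy": 0, "wz": 0},
  {"jaw": 1, "dx": 90, "dy": 75, "dz": -160, "wx": 0, "wy": 0, "wz": 0},
])

```text
time: 15.4
tool_pos: [525.1, -201.3, 476.8]
tcp_rot: [-179.9, -0.1, 122.8]
ft_force: [0.3, 0.6, -3.6]
finger_gap: 30.7
```

>>> arm_command([
  {"jaw": 1, "dx": 25, "dy": 21, "dz": 0, "wx": 0, "wy": 0, "wz": 0},
  {"jaw": 1, "dx": 50, "dy": 42, "dz": 0, "wx": 0, "wy": 0, "wz": 0},
  {"jaw": 1, "dx": 75, "dy": 63, "dz": 0, "wx": 0, "wy": 0, "wz": 0},
  {"jaw": 1, "dx": 100, "dy": 83, "dz": 0, "wx": 0, "wy": 0, "wz": 0},
  {"jaw": 1, "dx": 125, "dy": 104, "dz": 0, "wx": 0, "wy": 0, "wz": 0},
  {"jaw": 1, "dx": 150, "dy": 125, "dz": 0, "wx": 0, "wy": 0, "wz": 0},
  {"jaw": 1, "dx": 175, "dy": 146, "dz": 0, "wx": 0, "wy": 0, "wz": 0},
  {"jaw": 1, "dx": 198, "dy": 165, "dz": 0, "wx": 0, "wy": 0, "wz": 0},
  {"jaw": 1, "dx": 216, "dy": 180, "dz": 0, "wx": 0, "wy": 0, "wz": 0},
  {"jaw": 1, "dx": 228, "dy": 190, "dz": 0, "wx": 0, "wy": 0, "wz": 0},
  {"jaw": 1, "dx": 233, "dy": 194, "dz": 0, "wx": 0, "wy": 0, "wz": 0},
])

```text
time: 16.5
tool_pos: [561.8, 99.7, 477.5]
tcp_rot: [-179.9, -0.1, 122.9]
ft_force: [-1.3, -1.0, -1.7]
finger_gap: 30.7
```

```bash
python3 d.py 578 224.8 480
```

```text
t 16.5 pos [561.8  99.7 477.5] rot [-1.7992e+02 -6.0000e-02  1.2290e+02] F [-1.3 -1.  -1.7] gap 30.7 j [  5.   2.  84.   0.  95. -28.]
delta [96.3 81.5 -2.5]
```

>>> arm_command([
  {"jaw": 1, "dx": 8, "dy": 7, "dz": 0, "wx": 0, "wy": 0, "wz": 0},
  {"jaw": 1, "dx": 22, "dy": 19, "dz": 0, "wx": 0, "wy": 0, "wz": 0},
  {"jaw": 1, "dx": 40, "dy": 34, "dz": 0, "wx": 0, "wy": 0, "wz": 0},
  {"jaw": 1, "dx": 60, "dy": 51, "dz": 0, "wx": 0, "wy": 0, "wz": 0},
  {"jaw": 1, "dx": 78, "dy": 66, "dz": 0, "wx": 0, "wy": 0, "wz": 0},
  {"jaw": 1, "dx": 90, "dy": 76, "dz": 0, "wx": 0, "wy": 0, "wz": 0},
  {"jaw": 1, "dx": 96, "dy": 81, "dz": 0, "wx": 0, "wy": 0, "wz": 0},
  {"jaw": 1, "dx": 96, "dy": 81, "dz": 0, "wx": 0, "wy": 0, "wz": 0},
  {"jaw": 1, "dx": 96, "dy": 81, "dz": 0, "wx": 0, "wy": 0, "wz": 0},
])

```text
time: 17.4
tool_pos: [578.6, 221.6, 478.6]
tcp_rot: [-180.0, 0.0, 122.7]
ft_force: [1.1, -0.2, -3.4]
finger_gap: 31.0
```

```bash
python3 d.py 578 224.8 400
```

```text
t 17.4 pos [578.6 221.6 478.6] rot [-1.7998e+02  2.0000e-02  1.2274e+02] F [ 1.1 -0.2 -3.4] gap 31.0 j [ 16.   9.  75.  -0.  95. -17.]
delta [ 3.1  1.3 78.6]
```

>>> arm_command([
  {"jaw": 1, "dx": 3, "dy": 1.5, "dz": 10, "wx": 0, "wy": 0, "wz": 0},
  {"jaw": 1, "dx": 3, "dy": 1.5, "dz": 28, "wx": 0, "wy": 0, "wz": 0},
  {"jaw": 1, "dx": 3, "dy": 1.5, "dz": 46, "wx": 0, "wy": 0, "wz": 0},
  {"jaw": 1, "dx": 3, "dy": 1.5, "dz": 63, "wx": 0, "wy": 0, "wz": 0},
  {"jaw": 1, "dx": 3, "dy": 1.5, "dz": 75, "wx": 0, "wy": 0, "wz": 0},
  {"jaw": 1, "dx": 3, "dy": 1.5, "dz": 79, "wx": 0, "wy": 0, "wz": 0},
  {"jaw": 1, "dx": 3, "dy": 1.5, "dz": 79, "wx": 0, "wy": 0, "wz": 0},
])

```text
time: 18.1
tool_pos: [578.0, 225.3, 399.0]
tcp_rot: [-179.9, -0.0, 122.8]
ft_force: [0.5, 0.0, -2.6]
finger_gap: 31.1
```

```bash
python3 d.py 578 224.8 295; python3 -c "
from fit import *
snap('scene','scene11');snap('top','top11')
t=np.linspace(0,6.283,40)
z=sense()['tool_pos'][2]-289.2; print('foot',z)
out=[]
for n,b in(('scene11',(360,230,520,430)),('top11',(120,130,250,240))):
    s=ld(n); im=cv2.cvtColor(s['pixels'],cv2.COLOR_RGB2BGR); x0,y0,x1,y1=b
    im=cv2.resize(im[y0:y1,x0:x1],(400,450),interpolation=cv2.INTER_CUBIC); kx=400/(x1-x0);ky=450/(y1-y0)
    for r,zz,c in((25,z,(0,255,255)),(36,90,(0,255,0)),(25,z+98,(255,0,255))):
        q=np.array([[(p[0]-x0+.5)*kx,(p[1]-y0+.5)*ky] for p in (proj(s,[578+r*np.cos(a),224.8+r*np.sin(a),zz]) for a in t)]).astype(int)
        cv2.polylines(im,[q],True,c,1)
    out.append(im)
cv2.imwrite('pics/c11.png',np.hstack(out))"
```

```text
t 18.1 pos [578.  225.3 399. ] rot [-1.7994e+02 -2.0000e-02  1.2275e+02] F [ 0.5  0.  -2.6] gap 31.1 j [ 17.  11.  82.  -0.  87. -16.]
delta [ -0.5  -0.2 104. ]
foot 111.45165362650039
```

View pics/c11.png

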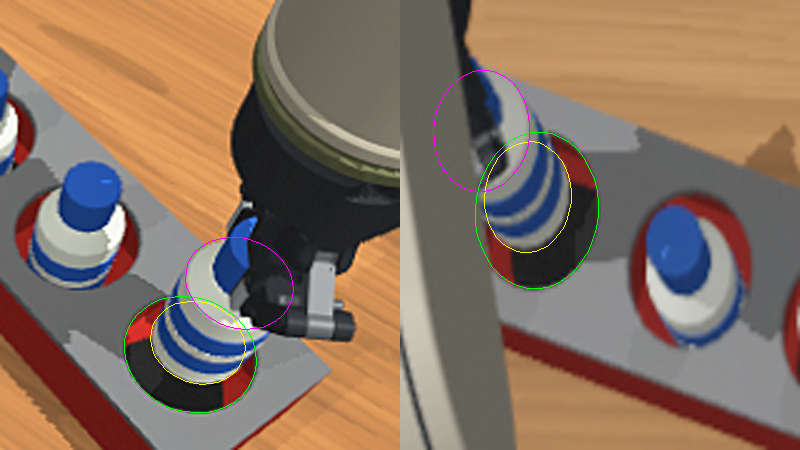

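The overlay fits: B's foot matches the model circle to within 2-3 mm and lies inside the hole outline. I'll lower it.

>>> arm_command([
  {"jaw": 1, "dx": 0, "dy": 0, "dz": 8, "wx": 0, "wy": 0, "wz": 0},
  {"jaw": 1, "dx": 0, "dy": 0, "dz": 20, "wx": 0, "wy": 0, "wz": 0},
  {"jaw": 1, "dx": 0, "dy": 0, "dz": 34, "wx": 0, "wy": 0, "wz": 0},
  {"jaw": 1, "dx": 0, "dy": 0, "dz": 48, "wx": 0, "wy": 0, "wz": 0},
  {"jaw": 1, "dx": 0, "dy": 0, "dz": 62, "wx": 0, "wy": 0, "wz": 0},
  {"jaw": 1, "dx": 0, "dy": 0, "dz": 75, "wx": 0, "wy": 0, "wz": 0},
  {"jaw": 1, "dx": 0, "dy": 0, "dz": 85, "wx": 0, "wy": 0, "wz": 0},
  {"jaw": 1, "dx": 0, "dy": 0, "dz": 92, "wx": 0, "wy": 0, "wz": 0},
  {"jaw": 1, "dx": 0, "dy": 0, "dz": 97, "wx": 0, "wy": 0, "wz": 0},
  {"jaw": 1, "dx": 0, "dy": 0, "dz": 100, "wx": 0, "wy": 0, "wz": 0},
  {"jaw": 1, "dx": 0, "dy": 0, "dz": 101, "wx": 0, "wy": 0, "wz": 0},
  {"jaw": 1, "dx": 0, "dy": 0, "dz": 101, "wx": 0, "wy": 0, "wz": 0},
])

```text
time: 19.4
tool_pos: [578.3, 225.7, 299.1]
tcp_rot: [180.0, 0.0, 122.8]
ft_force: [0.2, -0.2, -2.9]
finger_gap: 30.6
```

>>> arm_command([
  {"jaw": 1, "dx": 0, "dy": 0, "dz": 0.7, "wx": 0, "wy": 0, "wz": 0},
  {"jaw": 1, "dx": 0, "dy": 0, "dz": 1.4, "wx": 0, "wy": 0, "wz": 0},
  {"jaw": 1, "dx": 0, "dy": 0, "dz": 1.4, "wx": 0, "wy": 0, "wz": 0},
])

```text
time: 19.7
tool_pos: [578.1, 225.6, 297.4]
tcp_rot: [180.0, 0.0, 122.8]
ft_force: [-0.1, -0.1, -2.9]
finger_gap: 31.1
```

>>> arm_command([
  {"jaw": 1, "dx": 0, "dy": 0, "dz": 0.5, "wx": 0, "wy": 0, "wz": 0},
  {"jaw": 1, "dx": 0, "dy": 0, "dz": 0.5, "wx": 0, "wy": 0, "wz": 0},
])

```text
time: 19.9
tool_pos: [578.1, 225.6, 296.8]
tcp_rot: [-180.0, 0.0, 122.8]
ft_force: [0.2, -0.3, -2.2]
finger_gap: 30.6
```

>>> arm_command([
  {"jaw": 1, "dx": 0, "dy": 0, "dz": 0.6, "wx": 0, "wy": 0, "wz": 0},
  {"jaw": 1, "dx": 0, "dy": 0, "dz": 1, "wx": 0, "wy": 0, "wz": 0},
  {"jaw": 1, "dx": 0, "dy": 0, "dz": 1, "wx": 0, "wy": 0, "wz": 0},
])

```text
time: 20.2
tool_pos: [578.1, 225.6, 295.7]
tcp_rot: [-180.0, -0.0, 122.8]
ft_force: [-0.5, 0.2, -2.9]
finger_gap: 30.9
```

>>> arm_command([
  {"jaw": 1, "dx": 0, "dy": 0, "dz": 0.5, "wx": 0, "wy": 0, "wz": 0},
  {"jaw": 1, "dx": 0, "dy": 0, "dz": 0.5, "wx": 0, "wy": 0, "wz": 0},
])

```text
time: 20.4
tool_pos: [578.1, 225.6, 295.3]
tcp_rot: [180.0, 0.0, 122.8]
ft_force: [0.7, 1.0, -2.1]
finger_gap: 30.7
```

>>> arm_command([
  {"jaw": 1, "dx": 0, "dy": 0, "dz": 0.5, "wx": 0, "wy": 0, "wz": 0},
  {"jaw": 1, "dx": 0, "dy": 0, "dz": 0.5, "wx": 0, "wy": 0, "wz": 0},
])

```text
time: 20.6
tool_pos: [578.2, 225.7, 295.3]
tcp_rot: [180.0, 0.0, 122.8]
ft_force: [-1.8, -1.1, 1.6]
finger_gap: 31.0
```

The force shows contact with the floor. Release, raise and back away.

>>> arm_command([
  {"jaw": 0.55, "dx": 0, "dy": 0, "dz": 0.3, "wx": 0, "wy": 0, "wz": 0},
  {"jaw": 0.5, "dx": 0, "dy": 0, "dz": 0.3, "wx": 0, "wy": 0, "wz": 0},
  {"jaw": 0.3, "dx": 0, "dy": 0, "dz": 0.3, "wx": 0, "wy": 0, "wz": 0},
  {"jaw": 0, "dx": 0, "dy": 0, "dz": 0.3, "wx": 0, "wy": 0, "wz": 0},
  {"jaw": 0, "dx": 0, "dy": 0, "dz": 0.3, "wx": 0, "wy": 0, "wz": 0},
  {"jaw": 0, "dx": 0, "dy": 0, "dz": 0.3, "wx": 0, "wy": 0, "wz": 0},
], squeeze=20)

```text
time: 21.2
tool_pos: [578.1, 225.6, 294.5]
tcp_rot: [180.0, 0.0, 122.8]
ft_force: [0.7, -0.7, 0.4]
finger_gap: 85.1
```

>>> arm_command([
  {"jaw": 0, "dx": 0, "dy": 0, "dz": -15, "wx": 0, "wy": 0, "wz": 0},
  {"jaw": 0, "dx": 0, "dy": 0, "dz": -40, "wx": 0, "wy": 0, "wz": 0},
  {"jaw": 0, "dx": 0, "dy": 0, "dz": -70, "wx": 0, "wy": 0, "wz": 0},
  {"jaw": 0, "dx": 0, "dy": 0, "dz": -100, "wx": 0, "wy": 0, "wz": 0},
  {"jaw": 0, "dx": 0, "dy": 0, "dz": -112, "wx": 0, "wy": 0, "wz": 0},
])

```text
time: 21.7
tool_pos: [578.7, 225.8, 411.8]
tcp_rot: [179.6, 0.1, 122.8]
ft_force: [0.3, 0.2, 1.5]
finger_gap: 85.6
```

```bash
python3 d.py 420 350 405
```

```text
t 21.7 pos [578.7 225.8 411.8] rot [1.7964e+02 1.0000e-01 1.2278e+02] F [0.3 0.2 1.5] gap 85.6 j [ 17.  10.  81.   0.  88. -16.]
delta [190.3 -66.3   6.1]
```

>>> arm_command([
  {"jaw": 0, "dx": 20, "dy": -7, "dz": 0, "wx": 0, "wy": 0, "wz": 0},
  {"jaw": 0, "dx": 55, "dy": -19, "dz": 0, "wx": 0, "wy": 0, "wz": 0},
  {"jaw": 0, "dx": 90, "dy": -31, "dz": 0, "wx": 0, "wy": 0, "wz": 0},
  {"jaw": 0, "dx": 125, "dy": -44, "dz": 0, "wx": 0, "wy": 0, "wz": 0},
  {"jaw": 0, "dx": 160, "dy": -56, "dz": 0, "wx": 0, "wy": 0, "wz": 0},
  {"jaw": 0, "dx": 190, "dy": -66, "dz": 0, "wx": 0, "wy": 0, "wz": 0},
  {"jaw": 0, "dx": 190, "dy": -66, "dz": 0, "wx": 0, "wy": 0, "wz": 0},
  {"jaw": 0, "dx": 190, "dy": -66, "dz": 0, "wx": 0, "wy": 0, "wz": 0},
])

```text
time: 22.5
tool_pos: [419.3, 350.0, 406.5]
tcp_rot: [180.0, 0.0, 122.9]
ft_force: [0.0, 0.1, 0.5]
finger_gap: 85.6
```

```bash
python3 - <<'E'
from fit import *
T=snap('top','top12');S=snap('scene','scene12')
for n,X in(('A',(529.6,41.5,6)),('st',(553.7,133,6)),('B',(578,225,6))):
    a,_=capblob(T,capc(T,X));b,_=capblob(S,capc(S,X))
    f=lambda p:np.concatenate([capc(s,p-[0,0,500])-o for s,o in((T,a),(S,b))])
    r=least_squares(f,np.array(X)+[0,0,500],diff_step=1e-3);print(n,(r.x-[0,0,500]).round(1),r.fun.round(2))
cv2.imwrite('pics/c12.png',cv2.cvtColor(cv2.resize(np.hstack([T['pixels'][100:350,:560],S['pixels'][200:450,80:520]]),(800,300)),cv2.COLOR_RGB2BGR))
E
python3 d.py
```

```text
A [531.   41.9   8.8] [-0.1   0.05 -0.09 -0.01]
st [549.7 131.2   9.1] [-0.03  0.01 -0.02 -0.  ]
B [579.1 225.7   8.6] [ 0.05 -0.02  0.04  0.01]
t 22.6 pos [420.3 349.2 406.4] rot [1.8000e+02 2.0000e-02 1.2275e+02] F [0.5 0.1 0.1] gap 85.4 j [34. -1. 94. -0. 87.  2.]
```

View pics/scene12.png

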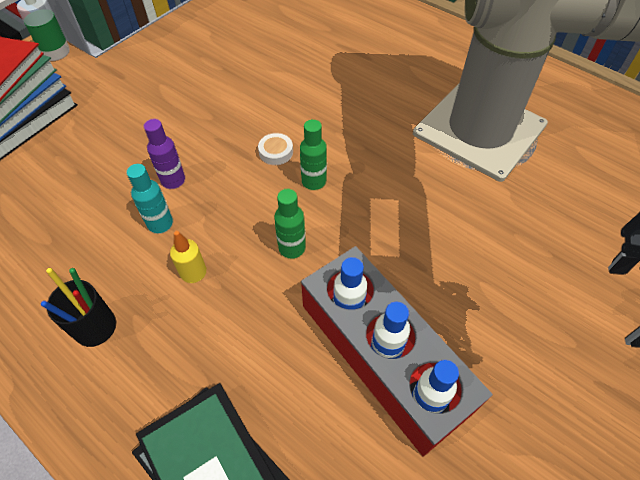

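View pics/top12.png

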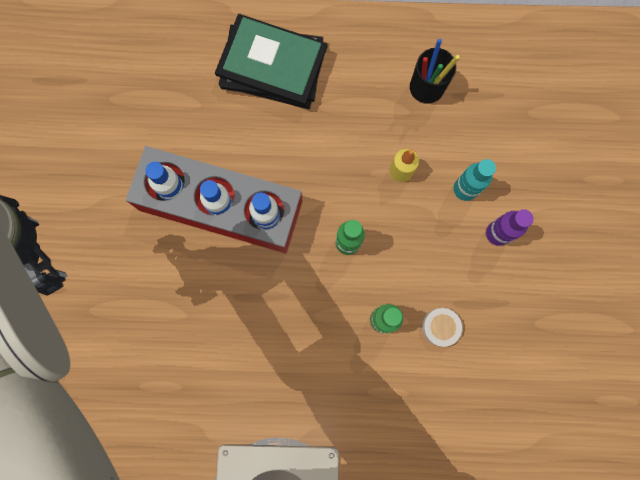

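All three cells hold an upright bottle, with caps at (351,273), (396,317) and (444,377) in the scene view. Everything else is where it was and the arm is clear, so I'm handing in.

```bash
python3 -c "
from bench import *
print(hand_in())"
```

```text
the job is handed in; nothing more can be done
None
```

Both loose blue-capped bottles are now in the crate's two empty end cells, and the job is handed in at about 22.6 s. I gripped each by its cap, lowered it through the opening until the wrist force showed it on the floor, then released it and backed the arm away.

- **Bottles in the crate:** a final two-view measurement puts all three upright, with feet at 8.6–9.1 mm. The cell floor is at 6 mm, and the same method read about 2.5 mm high for bottles on the desk, so this agrees.
- **Position in the cells:** the two I placed are within 2 mm of their opening centres. The original bottle still measures exactly where it was at the start.
- **Everything else:** the last pictures show the other desk items where they were, with the robot touching nothing.
- **Failed calls:** my first two arm commands were refused because the rows left out some keys. Nothing moved, and no check failed afterwards.

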